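# Switch on the welding bench in order

### The job

Switch on the welding bench in the right order with light fingertip pushes: first push in the green button (fume extractor) until it stays in and let it go, then the blue button (cooler), then the white button (welder) the same way. Push gently from above, do not pick up, tip or shove the switch boxes, do not touch the yellow box with the red emergency stop, and leave everything else on the bench where it is.

Things in the scene. Friction and masses are not known exactly. Their poses are not given: they have to be found in the camera images.
- extractor_top (a point): centre of the top face of the green round push button (40 mm across, flat) on the extractor's grey switch box. It stands 74 mm above the bench and 14 mm above the box's lid when out, and goes down with the button (8 mm when it is fully in). Pressed straight down.
- extractor_button (a joint): how far the green button is pressed, m: 0 is out (off), 0.008 is its bottom stop. It switches on at 0.006. It gives way at about 3 N, moves with that force all the way and stays where it is left when released. Its cap is sprung on top of this (about 2 N per mm, up to 5 mm): the cap dips 1 to 2 mm before the button moves, comes back up by that when let go, and keeps the push soft at the bottom.
- extractor_box: the extractor's switch box: loose, grey, 90 x 90 x 60 mm, about 0.7 kg, on rubber feet, green button in the middle of its lid and a white fan sign on its -x side. Origin at the centre of its underside, z up.
- cooler_top (a point): centre of the top face of the blue round push button (40 mm across, flat) on the cooler's grey switch box. It stands 74 mm above the bench and 14 mm above the box's lid when out, and goes down with the button (8 mm when it is fully in). Pressed straight down.
- cooler_button (a joint): how far the blue button is pressed, m: 0 is out (off), 0.008 is its bottom stop. It switches on at 0.006. It gives way at about 3 N, moves with that force all the way and stays where it is left when released. Its cap is sprung on top of this (about 2 N per mm, up to 5 mm): the cap dips 1 to 2 mm before the button moves, comes back up by that when let go, and keeps the push soft at the bottom.
- cooler_box: the cooler's switch box: loose, grey, 90 x 90 x 60 mm, about 0.7 kg, on rubber feet, blue button in the middle of its lid and a white drop sign on its -x side. Origin at the centre of its underside, z up.
- welder_top (a point): centre of the top face of the white round push button (40 mm across, flat) on the welder's grey switch box. It stands 74 mm above the bench and 14 mm above the box's lid when out, and goes down with the button (8 mm when it is fully in). Pressed straight down.
- welder_button (a joint): how far the white button is pressed, m: 0 is out (off), 0.008 is its bottom stop. It switches on at 0.006. It gives way at about 3 N, moves with that force all the way and stays where it is left when released. Its cap is sprung on top of this (about 2 N per mm, up to 5 mm): the cap dips 1 to 2 mm before the button moves, comes back up by that when let go, and keeps the push soft at the bottom.
- welder_box: the welder's switch box: loose, grey, 90 x 90 x 60 mm, about 0.7 kg, on rubber feet, white button in the middle of its lid and a white lightning sign on its -x side. Origin at the centre of its underside, z up.
- stop_button (a joint): how far the red mushroom stop is pressed, m: 0 is out, 0.008 is the bottom. It must stay out. It gives way at about 3 N.
- stop_box: the emergency stop: loose yellow box, 90 x 90 x 60 mm, about 0.7 kg, with a red mushroom (42 mm across, top 77 mm above the bench) on its lid. Origin at the centre of its underside. Not to be touched.
- hammer: hammer lying on the bench, about 260 mm long; origin under its middle
- wrench: steel wrench lying on the bench beyond the boxes, about 180 mm long; origin under its middle
- spray: blue and pale-grey spray can, 60 mm across, 190 mm high; origin at the centre of its underside
- jar: amber glass jar with a steel lid, 70 mm across, 90 mm high; origin at the centre of its underside
- spacer: steel spacer ring, 40 mm across, 25 mm high; origin at the centre of its underside
- angle: piece of dark steel angle, 120 x 50 x 50 mm, lying on one flange; origin at the centre of its underside
There are look-alikes about, which are no part of the job. Leave any pink, purple or turquoise look-alike of the cooler_box alone.

How it is judged:
By the outcome, as a careful person would: the job done as asked, in the order asked, and still so for the second after the job is handed in, with the robot touching nothing.
It also fails if it takes over 45 s, if anything falls off the work surface, if the arm or the gripper's body presses on something with over 40 N, if the wrist force passes 120 N, or if a joint passes its speed limit or range.

### The arm

A 6-joint arm with a two-finger parallel gripper is mounted at the origin on the work surface. World frame = base frame: x ahead of the robot, y to its left, z up, the work surface at z = 0. Lengths are in m, angles in rad, forces in N, time in s.
With the tool pointing down it reaches from about 0.25 to 0.725 m from the base axis. Payload 4 kg.
Tool frame: the origin (TCP) lies on the centre line of the jaws, within the pads' length; the fingertips stand ahead of it and the grasp point (between the pads) lies 11 mm behind it (bot.tip_extent is the z of the fingertips in the tool frame, in m); z points along the fingers, y is the direction in which the jaws open and shut (so a half turn about z gives the same grasp; the last joint's range is limited). The gripper opens to 85 mm and grips with 20 to 120 N. Pads are 22 mm wide; open, the fingers measure 114 mm over their backs; the gripper's body (76 mm by 85 mm) begins 54 mm behind the grasp point. The pads swing forward as they close: fully open they stand 13 mm farther back than shut.
Start: joints at [-1.346, 0.241, 0.005, 1.335, 0, 1.571], TCP at [0.111, -0.487, 0.239] pointing down, gripper open.
Joint ranges: [-2.72, 2.72], [-1.05, 1.87], [-1.09, 1.28], [-1.99, 2.15], [-1.42, 1.44], [-3.14, 3.14]. Speed limits (rad/s): [2.79, 2.79, 3.14, 3.14, 3.14, 3.14].

### API

Orientations are given as a unit quaternion [x, y, z, w].
In Python, from workcell import bot gives the robot as it stands.
- The arm moves only by the shell command python3 -m jog 'ROWS'. ROWS is JSON, a list that holds one entry, the list of rows, each a list of 7 numbers: the shift along the world's x, y, z in m, then the turn, a rotation vector about the world's x, y, z in degrees, then the closure in counts, from 0 (fully open) to 255 (shut). In form: [[[tx, ty, tz, ax, ay, az, fingers], ...]]. A call has 1 to 10 rows; each row is the pose to reach, as a shift and turn from the pose commanded when the call began; what a row does not reach only later rows make up. A row lasts 1/12 s, in which the tool goes at most 41.7 mm and 7.16 degrees, less where a joint would pass 70% of its speed; a pose out of reach is approached as far as the arm can. A call with a gripper value outside its range is refused whole. The fingers move at their own pace and stop on an object; the grip force is fixed at half the most. Time passes only in rows, so rows that repeat a pose let the fingers close. It gives the time, the measured TCP pose, the force and the opening at its end, in the units of the state.
- bot.get_obs(): the state, without advancing time (a new reading comes with each control period).
- bot.camera(name): name is "scene" or "top" or "wrist"; returns the picture (400x640x3 uint8, blue, green, red); there is no depth.
- bot.camera_model(name): a dict with "K" (3x3 intrinsics, pixels), "k1" (the pictures are not rectified: a ray, as slopes to the right and down, at radius r is drawn at 1 + k1 r^2 times it, then the intrinsics apply), "T" (4x4, takes a point from camera to world coordinates). Camera axes: x right, y down, z forward; pixel columns grow to the right and rows downward; lengths in m; the calibration is good to about 2 mm. A picture is of the moment at which its call begins: read the wrist's pose just before it. camera_model takes no time and is no camera call; for the wrist camera it gives the pose at the moment of the call.
- bot.job_done(): hands the job in, once; it reports no verdict.
The state is a dict: "clock": time; "joint_pos": joint angles; "joint_vel": joint speeds; "tau": joint torques, N m; "eef_pos": TCP position; "tool_rot": TCP orientation; "ft_force": force on the tool from outside, world axes, zero at the start; "ft_torque": the same for the moment, N m; "grip_width": finger opening in m.
Only numpy, scipy, OpenCV 4.12 (cv2) and the standard library are available. Lean on these libraries where they do the work, as an engineer would, in place of code of your own. Each camera call takes 0.05 s, during which the arm holds its last target. There are 200 camera calls.

## Working session

There is one attempt and no reset: what is moved stays moved. The work goes in short steps, Python scripts to look and compute and a shell command to move; the robot and the scene stay as the last step left them, time stands still between calls to the robot, and variables do not carry over. Pictures are saved under pics/ and viewed, about 8 in all and at most 12, crops included, and the job is handed in when it is done.

```bash
mkdir -p pics; cat > h.py <<'E'
import numpy as np, cv2
from workcell import bot
def ray(m,u,v):
    K=np.array(m["K"]);T=np.array(m["T"])
    d=np.array([m["k1"],0,0,0])
    p=cv2.undistortPoints(np.array([[[u,v]]],float),K,d)[0,0]
    return T[:3,3],T[:3,:3]@np.array([p[0],p[1],1])
def onz(m,u,v,z):
    o,d=ray(m,u,v); return o+d*(z-o[2])/d[2]
def proj(m,P):
    T=np.linalg.inv(np.array(m["T"]));r=cv2.Rodrigues(T[:3,:3])[0]
    return cv2.projectPoints(np.array([P],float),r,T[:3,3],np.array(m["K"]),np.array([m["k1"],0,0,0]))[0][0,0]
E
python3 - <<'E'
from h import *
for n in("top","scene"):
    i=bot.camera(n);cv2.imwrite(f"pics/{n}0.png",i);m=bot.camera_model(n);print(n,np.round(m["T"],3).tolist(),m["K"],m["k1"])
o=bot.get_obs();print(o,bot.tip_extent)
E
```

```text
top [[0.007, -0.998, 0.064, 0.413], [-1.0, -0.009, -0.029, -0.021], [0.03, -0.064, -0.998, 1.307], [0.0, 0.0, 0.0, 1.0]] [[481.84501668   0.         320.73514076]
 [  0.         481.84501668 194.75231899]
 [  0.           0.           1.        ]] -0.09449722138944971
scene [[0.335, 0.644, -0.688, 1.428], [0.942, -0.243, 0.232, -0.368], [-0.018, -0.726, -0.688, 1.015], [0.0, 0.0, 0.0, 1.0]] [[503.59086551   0.         322.40773437]
 [  0.         503.59086551 194.6241698 ]
 [  0.           0.           1.        ]] 0.004350100485250968
{'clock': 0.1, 'joint_pos': array([-1.34602941e+00,  2.41330012e-01,  3.88994604e-03,  1.33519684e+00,
        1.63965323e-05,  1.57077891e+00]), 'joint_vel': array([ 1.46579007e-03, -1.59641782e-04,  1.47397712e-03, -1.00852787e-03,
       -4.91492087e-04,  1.32876894e-05]), 'tau': array([ 3.30853281e-04, -3.73138082e+01,  2.53010309e+01,  1.08891007e-02,
        1.14175648e-04, -3.41093447e-06]), 'eef_pos': array([ 0.11132517, -0.48690092,  0.2385176 ]), 'tool_rot': array([ 9.93690226e-01,  1.12155638e-01, -9.50532662e-05, -9.15404530e-04]), 'ft_force': array([-0.26892285,  0.40760089,  0.47309044]), 'ft_torque': array([-0.08304823,  0.02245492, -0.03140374]), 'grip_width': 0.08541987030598919} 0.008
```

View pics/top0.png

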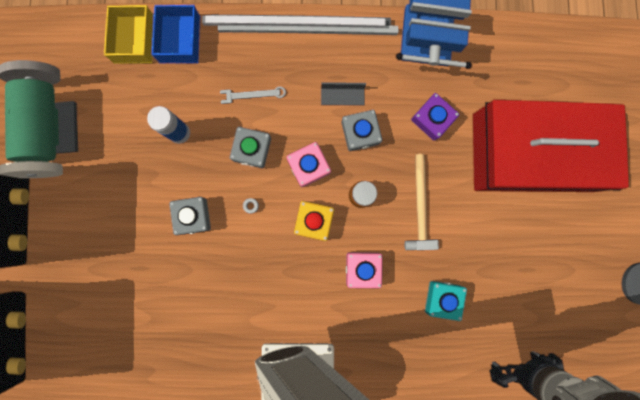

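View pics/scene0.png

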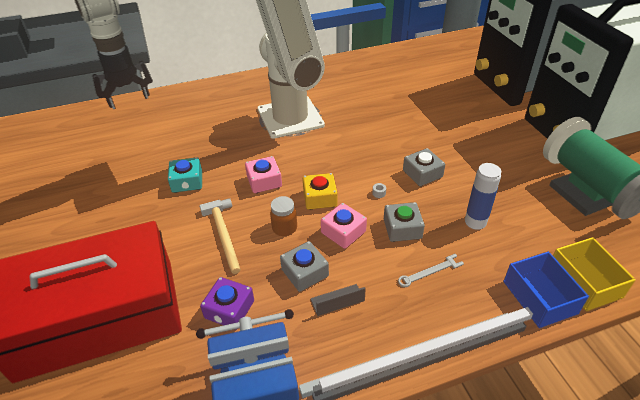

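Top view: the green button is at (249,146) and the white at (187,216), both on grey boxes. There are five blue buttons: grey box (363,128), pink (309,163) and (365,271), purple (438,115), turquoise (449,302). Only (363,128) is on a grey box, so it is the cooler. The red stop is at (314,221). Next I'll measure in both views and make a crop to confirm.

```bash
python3 - <<'E'
from h import *
M={n:bot.camera_model(n) for n in("top","scene")}
I={n:cv2.imread(f"pics/{n}0.png") for n in M}
S={"green":((249,146),(404,212)),"blue":((363,128),(304,257)),"white":((187,216),(425,158)),"red":((314,221),(319,183)),"pinkblue":((309,163),(343,216))}
def cen(img,c,white):
    hsv=cv2.cvtColor(img,cv2.COLOR_BGR2HSV).astype(int);h=hsv[c[1],c[0]]
    dh=abs(hsv[...,0]-h[0]);dh=np.minimum(dh,180-dh)
    m=(hsv[...,2]>185)&(hsv[...,1]<60) if white else (dh<12)&(hsv[...,1]>120)&(hsv[...,2]>h[2]*.8)
    n,l,s,ct=cv2.connectedComponentsWithStats(m.astype(np.uint8),connectivity=4)
    k=l[c[1],c[0]];return ct[k],s[k]
for k,(a,b) in S.items():
    z=.077 if k=="red" else .074
    ca,sa=cen(I["top"],a,k=="white");cb,sb=cen(I["scene"],b,k=="white")
    o1,d1=ray(M["top"],*ca);o2,d2=ray(M["scene"],*cb)
    t=np.linalg.lstsq(np.c_[d1,-d2],o2-o1,rcond=None)[0];p,q=o1+t[0]*d1,o2+t[1]*d2
    P=onz(M["top"],*ca,z)
    print(k,ca.round(1),sa[2:],cb.round(1),sb[2:],"top",P.round(4),"scene",onz(M["scene"],*cb,z).round(4),"tri",((p+q)/2).round(4),"gap",np.linalg.norm(p-q).round(4),"r",np.hypot(*P[:2]).round(3))
c=cv2.resize(I["top"][70:260,140:420],None,fx=2.8,fy=2.8,interpolation=cv2.INTER_CUBIC);cv2.imwrite("pics/crop1.png",c)
E
```

```text
green [248.5 145. ] [ 14  13 154] [404.6 210.6] [ 14  10 115] top [0.6198 0.1298 0.074 ] scene [0.6196 0.1296 0.074 ] tri [0.6197 0.1297 0.0741] gap 0.0003 r 0.633
blue [362.5 127.4] [ 14  14 156] [303.4 254.8] [ 16  12 153] top [ 0.6695 -0.1651  0.074 ] scene [ 0.669  -0.1651  0.074 ] tri [ 0.6694 -0.1651  0.0744] gap 0.0001 r 0.69
white [186.  215.1] [ 15  15 182] [425.1 156. ] [13 10 97] top [0.4375 0.2869 0.074 ] scene [0.4373 0.2863 0.074 ] tri [0.4374 0.2866 0.074 ] gap 0.0005 r 0.523
red [312.9 220.5] [ 15  14 164] [319.5 180.5] [ 14  10 110] top [ 0.4267 -0.038   0.077 ] scene [ 0.4321 -0.0408  0.077 ] tri [ 0.4266 -0.0385  0.0716] gap 0.001 r 0.428
pinkblue [308.1 162.6] [ 15  14 162] [343.4 214.3] [ 14  11 116] top [ 0.5755 -0.0243  0.074 ] scene [ 0.5757 -0.0251  0.074 ] tri [ 0.5755 -0.0246  0.0736] gap 0.0007 r 0.576
```

View pics/crop1.png

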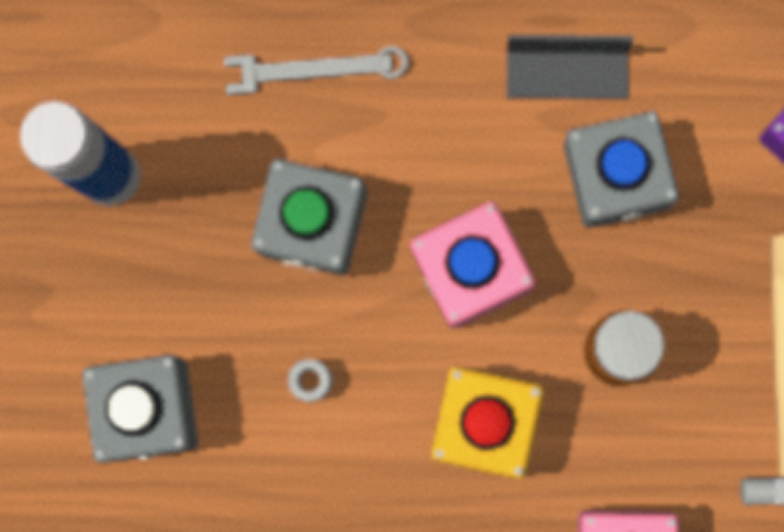

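The crop confirms the green, blue and white buttons on grey boxes, and both views agree to within 1 mm at z = 74 mm. Next: shut the fingers and travel towards green at height.

```bash
python3 -m jog '[[[0.508,0.617,0,0,0,0,255],[0.508,0.617,0,0,0,0,255],[0.508,0.617,0,0,0,0,255],[0.508,0.617,0,0,0,0,255],[0.508,0.617,0,0,0,0,255],[0.508,0.617,0,0,0,0,255],[0.508,0.617,0,0,0,0,255],[0.508,0.617,0,0,0,0,255],[0.508,0.617,0,0,0,0,255],[0.508,0.617,0,0,0,0,255]]]'
```

```text
clock: 0.93
eef_pos: [0.3769, -0.1638, 0.2392]
tool_rot: [0.994, 0.112, -0.0, 0.0]
ft_force: [0.9, -1.0, -0.2]
grip_width: 0.0002
```

```bash
python3 -m jog '[[[0.243,0.294,-0.1,0,0,0,255],[0.243,0.294,-0.1,0,0,0,255],[0.243,0.294,-0.1,0,0,0,255],[0.243,0.294,-0.1,0,0,0,255],[0.243,0.294,-0.1,0,0,0,255],[0.243,0.294,-0.1,0,0,0,255],[0.243,0.294,-0.1,0,0,0,255],[0.243,0.294,-0.1,0,0,0,255],[0.243,0.294,-0.1,0,0,0,255],[0.243,0.294,-0.1,0,0,0,255]]]'
python3 - <<'E'
from h import *
i=bot.camera("scene");o=bot.get_obs();print(o["eef_pos"],o["ft_force"])
w=bot.camera("wrist")
cv2.imwrite("pics/near1.png",np.vstack([cv2.resize(i[120:300,240:540],(640,384)),w[200:]]))
E
```

```text
clock: 1.77
eef_pos: [0.6206, 0.1322, 0.1365]
tool_rot: [0.993, 0.114, -0.001, -0.001]
ft_force: [1.0, -0.7, 0.6]
grip_width: -0.0001
[0.62126071 0.13361967 0.1355821 ] [ 3.33645937  1.14452375 -0.9794611 ]
```

View pics/near1.png

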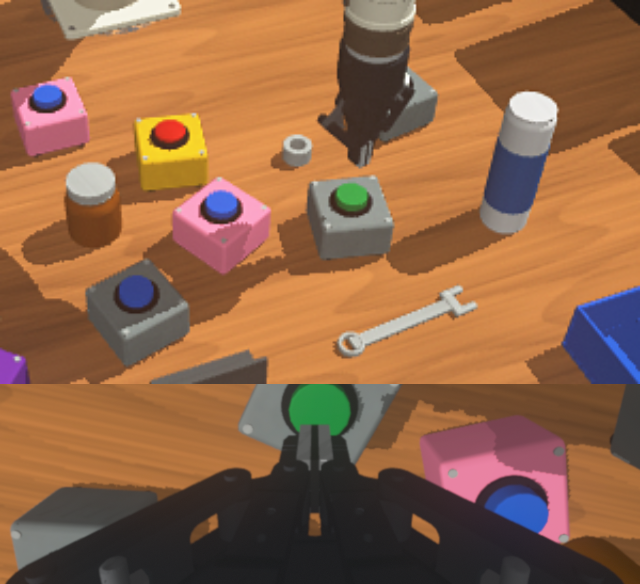

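Tips are just above the green button, with the image offset consistent with their height. Lowering part-way and letting it settle.

```bash
python3 -m jog '[[[0,0,-0.015,0,0,0,255],[0,0,-0.03,0,0,0,255],[0,0,-0.043,0,0,0,255],[0,0,-0.043,0,0,0,255],[0,0,-0.043,0,0,0,255]]]'
python3 -c "
from h import *
print(bot.get_obs()['eef_pos'],bot.get_obs()['ft_force'])
w=bot.camera('wrist');cv2.imwrite('pics/near2.png',w);print(bot.get_obs()['eef_pos'])"
```

```text
clock: 2.28
eef_pos: [0.618, 0.1272, 0.0957]
tool_rot: [0.994, 0.112, -0.001, 0.0]
ft_force: [0.1, 1.1, -0.2]
grip_width: -0.0003
[0.61803578 0.12720463 0.09567784] [ 0.11448798  1.07202971 -0.15030825]
[0.6190086  0.12750494 0.09678331]
```

View pics/near2.png

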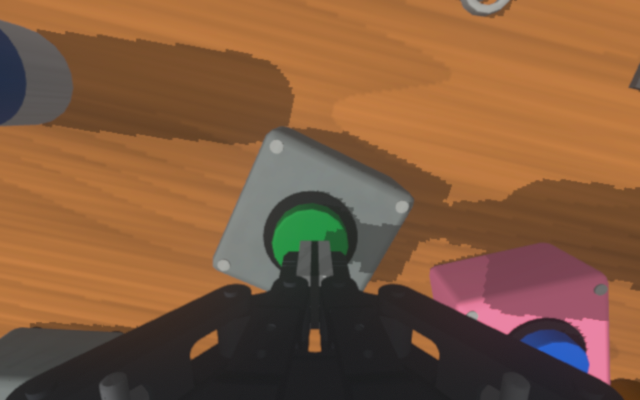

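Tips are over the green button, 14 mm above it. Correcting y by 2 mm and pressing slowly.

```bash
python3 -m jog '[[[0.001,0.002,-0.006,0,0,0,255],[0.001,0.002,-0.012,0,0,0,255],[0.001,0.002,-0.015,0,0,0,255],[0.001,0.002,-0.017,0,0,0,255],[0.001,0.002,-0.019,0,0,0,255],[0.001,0.002,-0.02,0,0,0,255],[0.001,0.002,-0.02,0,0,0,255]]]'
```

```text
clock: 2.92
eef_pos: [0.6205, 0.1303, 0.0765]
tool_rot: [0.994, 0.112, 0.0, -0.0]
ft_force: [-0.1, -1.0, 1.9]
grip_width: -0.0001
```

```bash
python3 -m jog '[[[0,0,-0.002,0,0,0,255],[0,0,-0.004,0,0,0,255],[0,0,-0.005,0,0,0,255],[0,0,-0.006,0,0,0,255],[0,0,-0.006,0,0,0,255],[0,0,-0.006,0,0,0,255]]]'; python3 -c "
from h import *
for _ in range(3): bot.camera('top');o=bot.get_obs();print(o['eef_pos'],o['ft_force'])"
```

```text
clock: 3.42
eef_pos: [0.6206, 0.1303, 0.0712]
tool_rot: [0.994, 0.112, 0.0, -0.0]
ft_force: [-1.9, -0.2, 7.4]
grip_width: -0.0
[0.62053785 0.13026664 0.07113917] [-1.53838343 -0.74337092  5.91615574]
[0.62053025 0.13028022 0.07114817] [-2.00892139 -0.3487971   5.96973479]
[0.62057261 0.13027775 0.07118222] [-1.78719503 -0.53969784  7.31389889]
```

6–7 N at 11 mm of travel, so the green button is on its bottom stop (3 N while moving, then cap spring). Rising, then going to blue.

```bash
python3 -m jog '[[[0,0,0.01,0,0,0,255],[0,0,0.04,0,0,0,255],[0,0,0.075,0,0,0,255],[0.049,-0.295,0.075,0,0,0,255],[0.049,-0.295,0.075,0,0,0,255],[0.049,-0.295,0.075,0,0,0,255],[0.049,-0.295,0.075,0,0,0,255],[0.049,-0.295,0.075,0,0,0,255],[0.049,-0.295,0.075,0,0,0,255],[0.049,-0.295,0.075,0,0,0,255]]]'
python3 -m jog '[[[0.006,-0.03,-0.045,0,0,0,255],[0.006,-0.03,-0.045,0,0,0,255],[0.006,-0.03,-0.045,0,0,0,255],[0.006,-0.03,-0.045,0,0,0,255]]]'
python3 -c "
from h import *
i=bot.camera('scene');t=bot.camera('top');o=bot.get_obs();print(o['eef_pos'],o['ft_force'])
cv2.imwrite('pics/near3.png',np.vstack([cv2.resize(i[140:300,240:480],(720,480))]))
cv2.imwrite('pics/t3.png',t)
w=bot.camera('wrist');cv2.imwrite('pics/w3.png',w)"
```

```text
clock: 4.4
eef_pos: [0.6677, -0.1593, 0.1451]
tool_rot: [0.994, 0.112, -0.0, -0.0]
ft_force: [0.5, 0.7, -0.4]
grip_width: -0.0
clock: 4.73
eef_pos: [0.6729, -0.1871, 0.0989]
tool_rot: [0.994, 0.112, -0.002, -0.001]
ft_force: [-0.3, 0.1, -0.1]
grip_width: -0.0003
[ 0.67476263 -0.1859454   0.101673  ] [0.2283261  0.15140073 0.52917275]
```

View pics/near3.png

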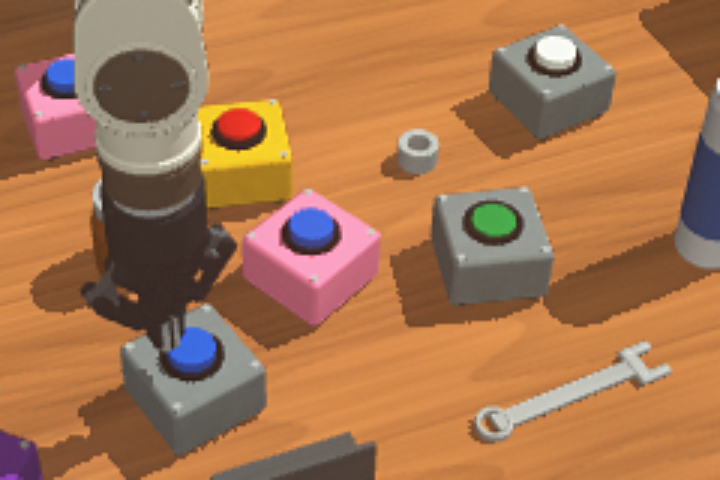

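Green clearly sits lower than blue and white. I overshot blue by 21 mm in y, so the tips show left of the button. Correcting before pressing.

```bash
python3 -m jog '[[[-0.005,0.021,0,0,0,0,255],[-0.005,0.021,0,0,0,0,255],[-0.005,0.021,-0.005,0,0,0,255],[-0.005,0.021,-0.01,0,0,0,255],[-0.005,0.021,-0.01,0,0,0,255],[-0.005,0.021,-0.01,0,0,0,255]]]'
python3 -c "
from h import *
w=bot.camera('wrist');cv2.imwrite('pics/w4.png',w);o=bot.get_obs();print(o['eef_pos'],o['ft_force'])"
```

```text
clock: 5.38
eef_pos: [0.6688, -0.1665, 0.0898]
tool_rot: [0.994, 0.112, -0.0, -0.0]
ft_force: [-0.2, 0.9, -0.6]
grip_width: 0.0003
[ 0.66897203 -0.16669087  0.09003914] [-0.47648985  0.43905259  0.45960493]
```

View pics/w4.png

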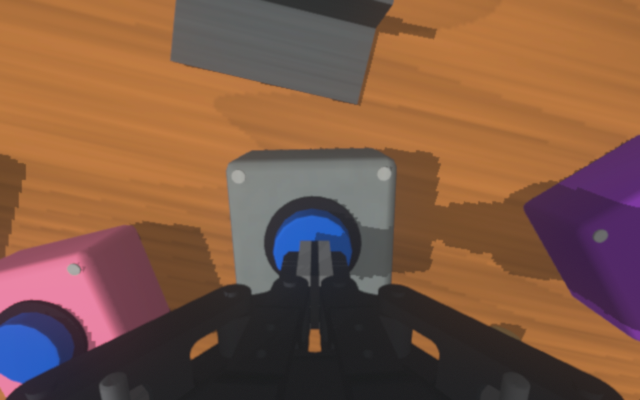

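Tips are over the blue button on the grey box, 8 mm above it. I need TCP z 0.071, which is −19 mm.

```bash
python3 -m jog '[[[0,0.001,-0.005,0,0,0,255],[0,0.001,-0.009,0,0,0,255],[0,0.001,-0.011,0,0,0,255],[0,0.001,-0.013,0,0,0,255],[0,0.001,-0.015,0,0,0,255],[0,0.001,-0.017,0,0,0,255],[0,0.001,-0.019,0,0,0,255],[0,0.001,-0.019,0,0,0,255],[0,0.001,-0.019,0,0,0,255]]]'; python3 -c "
from h import *
for _ in range(3): bot.camera('top');o=bot.get_obs();print(o['eef_pos'],o['ft_force'])"
```

```text
clock: 6.18
eef_pos: [0.6695, -0.1657, 0.072]
tool_rot: [0.994, 0.112, 0.001, 0.0]
ft_force: [-0.3, -1.0, 5.7]
grip_width: -0.0
[ 0.66946866 -0.1657204   0.07209678] [-0.72008234 -0.92118053  4.91833117]
[ 0.66946129 -0.16573468  0.07208855] [0.25568671 0.15235176 5.25164758]
[ 0.66945686 -0.16575363  0.07203023] [ 0.17384911 -1.00464268  4.56323184]
```

```bash
python3 -m jog '[[[0,0,-0.001,0,0,0,255],[0,0,-0.001,0,0,0,255],[0,0,-0.001,0,0,0,255]]]'
python3 -m jog '[[[0,0,0.01,0,0,0,255],[0,0,0.04,0,0,0,255],[0,0,0.08,0,0,0,255],[-0.232,0.452,0.08,0,0,0,255],[-0.232,0.452,0.08,0,0,0,255],[-0.232,0.452,0.08,0,0,0,255],[-0.232,0.452,0.08,0,0,0,255],[-0.232,0.452,0.08,0,0,0,255],[-0.232,0.452,0.08,0,0,0,255],[-0.232,0.452,0.08,0,0,0,255]]]'
```

```text
clock: 6.58
eef_pos: [0.6695, -0.1658, 0.0712]
tool_rot: [0.994, 0.112, 0.001, 0.0]
ft_force: [-0.5, -1.5, 7.0]
grip_width: 0.0
clock: 7.42
eef_pos: [0.5338, 0.0955, 0.1499]
tool_rot: [0.994, 0.112, -0.001, -0.0]
ft_force: [1.2, 0.4, -0.3]
grip_width: 0.0001
```

Force rose 2 N over 0.8 mm, so blue is at its stop. On to white.

```bash
python3 -m jog '[[[-0.097,0.191,0,0,0,0,255],[-0.097,0.191,0,0,0,0,255],[-0.097,0.191,0,0,0,0,255],[-0.097,0.191,0,0,0,0,255],[-0.097,0.191,0,0,0,0,255],[-0.097,0.191,-0.025,0,0,0,255],[-0.097,0.191,-0.05,0,0,0,255],[-0.097,0.191,-0.06,0,0,0,255],[-0.097,0.191,-0.06,0,0,0,255],[-0.097,0.191,-0.06,0,0,0,255]]]'
python3 -c "
from h import *
w=bot.camera('wrist');i=bot.camera('scene');o=bot.get_obs();print(o['eef_pos'],o['ft_force'])
cv2.imwrite('pics/w5.png',np.vstack([w[100:400],cv2.resize(i[140:300,240:480],(640,300))]))"
```

```text
clock: 8.25
eef_pos: [0.4797, 0.1474, 0.1038]
tool_rot: [0.99, 0.14, -0.004, -0.016]
ft_force: [0.1, -0.6, -0.3]
grip_width: -0.0001
[0.47925853 0.14772523 0.1038411 ] [-0.87501521  0.31206133  0.8602583 ]
```

View pics/w5.png

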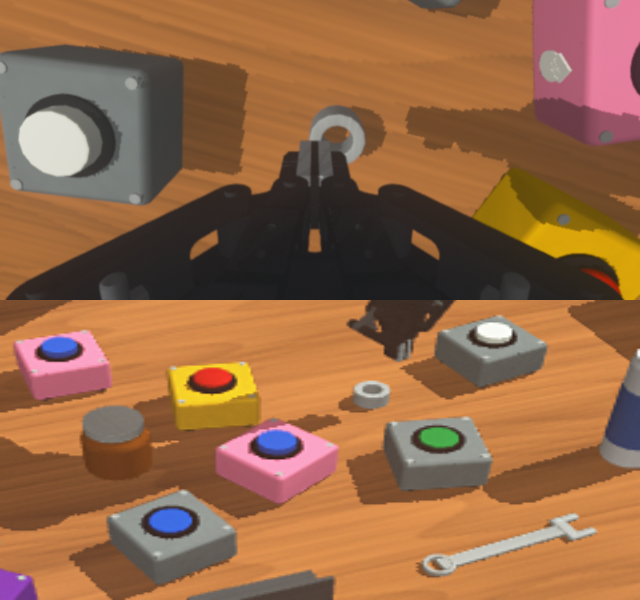

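The arm stopped short at (0.479, 0.148), probably with joint 6 at its range end because I kept the tool's yaw fixed. In the picture the tips hang over the spacer, touching nothing. Blue and green are both in. I'll raise and yaw the tool with the base.

```bash
python3 -c "
from h import *
print(bot.get_obs()['joint_pos'])"
python3 -m jog '[[[0,0,0.045,0,0,7,255],[0,0,0.045,0,0,14,255],[0,0,0.045,0,0,21,255],[0,0,0.045,0,0,28,255],[0,0,0.045,0,0,35,255],[0,0,0.045,0,0,42,255],[0,0,0.045,0,0,49,255],[0,0,0.045,0,0,56,255],[0,0,0.045,0,0,60,255],[0,0,0.045,0,0,60,255]]]'
python3 -c "
from h import *
from scipy.spatial.transform import Rotation as R
o=bot.get_obs();print(o['joint_pos'],o['eef_pos']);r=R.from_quat(o['tool_rot'])
z=r.as_matrix()[:,2];print(z,'tilt fix deg',np.degrees(np.cross(z,[0,0,-1])))"
```

```text
[ 0.27983332  0.34879969 -0.21891471  1.00681542  0.03252657  3.14058075]
clock: 9.18
eef_pos: [0.4806, 0.1488, 0.1508]
tool_rot: [0.787, 0.617, -0.01, -0.012]
ft_force: [0.2, 0.3, 0.5]
grip_width: -0.0
[ 0.29092473  0.32395239 -0.11981615  1.15442513  0.01572191  2.10214929] [0.48060239 0.14875144 0.15080544]
[-0.03074902  0.00720399 -0.99950118] tilt fix deg [-0.41275803 -1.76178921 -0.        ]
```

```bash
python3 -m jog '[[[-0.043,0.138,0,-0.4,-1.8,0,255],[-0.043,0.138,0,-0.4,-1.8,0,255],[-0.043,0.138,0,-0.4,-1.8,0,255],[-0.043,0.138,0,-0.4,-1.8,0,255],[-0.043,0.138,0,-0.4,-1.8,0,255],[-0.043,0.138,-0.03,-0.4,-1.8,0,255],[-0.043,0.138,-0.055,-0.4,-1.8,0,255],[-0.043,0.138,-0.06,-0.4,-1.8,0,255],[-0.043,0.138,-0.06,-0.4,-1.8,0,255],[-0.043,0.138,-0.06,-0.4,-1.8,0,255]]]'
python3 -c "
from h import *
w=bot.camera('wrist');o=bot.get_obs();print(o['eef_pos'],o['ft_force'],o['joint_pos'])
cv2.imwrite('pics/w6.png',w)"
```

```text
clock: 10.02
eef_pos: [0.4375, 0.2863, 0.0909]
tool_rot: [0.788, 0.616, -0.0, -0.0]
ft_force: [1.0, 0.2, 0.2]
grip_width: 0.0002
[0.43811942 0.28677783 0.09162256] [ 0.94486838 -0.19649306  0.26108145] [ 5.79521507e-01  3.97075475e-01 -1.80793002e-01  9.91307285e-01
  1.00062554e-04  2.39304125e+00]
```

View pics/w6.png

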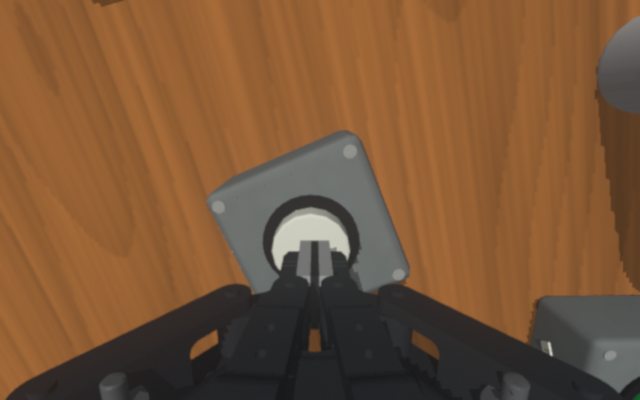

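Tips are upright and over the white button, about 9 mm above it. Pressing to TCP z ≈ 0.071.

```bash
python3 -m jog '[[[0,0,-0.005,0,0,0,255],[0,0,-0.009,0,0,0,255],[0,0,-0.011,0,0,0,255],[0,0,-0.013,0,0,0,255],[0,0,-0.015,0,0,0,255],[0,0,-0.017,0,0,0,255],[0,0,-0.019,0,0,0,255],[0,0,-0.02,0,0,0,255],[0,0,-0.02,0,0,0,255],[0,0,-0.02,0,0,0,255]]]'; python3 -c "
from h import *
for _ in range(3): bot.camera('top');o=bot.get_obs();print(o['eef_pos'],o['ft_force'])"
```

```text
clock: 10.9
eef_pos: [0.4378, 0.2871, 0.0711]
tool_rot: [0.787, 0.617, 0.001, 0.0]
ft_force: [2.0, -1.4, 6.4]
grip_width: -0.0001
[0.4377898  0.28710272 0.07109941] [ 2.25646896 -0.02105915  6.92821068]
[0.43785293 0.28711498 0.07114802] [ 1.60793931 -0.57355648  6.19695298]
[0.43788219 0.28712279 0.07117389] [ 2.24241642 -0.3551898   6.69704847]
```

```bash
python3 -m jog '[[[0,0,0.01,0,0,0,255],[0,0,0.04,0,0,0,255],[0,0,0.08,0,0,0,255],[0,0,0.12,0,0,0,255],[-0.03,0,0.16,0,0,0,255],[-0.06,0,0.18,0,0,0,255],[-0.1,0,0.18,0,0,0,255],[-0.1,0,0.18,0,0,0,255],[-0.1,0,0.18,0,0,0,255]]]'
python3 - <<'E'
from h import *
i=bot.camera("scene");t=bot.camera("top");cv2.imwrite("pics/fin_t.png",t);cv2.imwrite("pics/fin_s.png",i)
M=bot.camera_model("scene");hsv=cv2.cvtColor(i,cv2.COLOR_BGR2HSV).astype(int)
from h import *
for k,P in dict(green=(.6197,.1297),blue=(.6694,-.1651),white=(.4374,.2866)).items():
    print(k,"expected px out",proj(M,(*P,.074)).round(1),"in",proj(M,(*P,.066)).round(1))
    u,v=proj(M,(*P,.066)).round().astype(int);h=hsv[v,u];dh=abs(hsv[...,0]-h[0])
    m=(hsv[...,2]>185)&(hsv[...,1]<60) if k=="white" else (dh<12)&(hsv[...,1]>120)&(hsv[...,2]>h[2]*.8)
    n,l,s,c=cv2.connectedComponentsWithStats(m.astype(np.uint8),connectivity=4);print(c[l[v,u]].round(1),s[l[v,u]][2:])
d=cv2.absdiff(t,cv2.imread("pics/top0.png")).max(2)
v=np.hstack([cv2.resize(t[70:260,140:480],(400,224)),cv2.resize(cv2.cvtColor((d>40).astype(np.uint8)*255,cv2.COLOR_GRAY2BGR)[70:260,140:480],(400,224))])
cv2.imwrite("pics/fin.png",np.vstack([v,cv2.resize(i[140:300,160:480],(800,370))]))
E
```

```text
clock: 11.8
eef_pos: [0.3345, 0.2863, 0.2506]
tool_rot: [0.786, 0.618, -0.001, -0.0]
ft_force: [0.2, 0.5, 0.2]
grip_width: 0.0002
green expected px out [404.7 210.6] in [404.4 212.8]
[404.3 212.7] [ 14  10 114]
blue expected px out [303.5 254.9] in [303.6 257. ]
[303.6 257.3] [ 16  12 150]
white expected px out [425.2 156. ] in [424.8 158.1]
[424.7 158.2] [13  9 90]
```

View pics/fin.png

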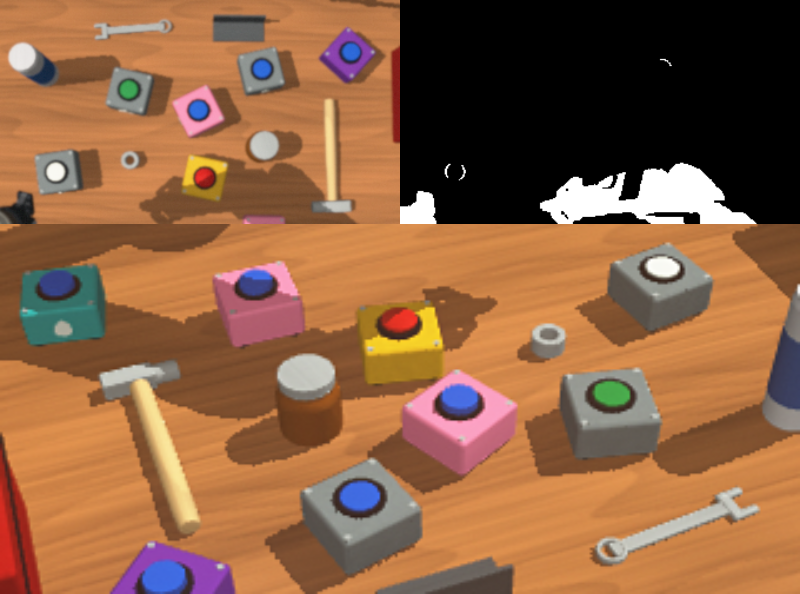

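All three buttons measure at the fully-in position, to within 0.3 px. The difference image shows only the buttons, the arm and its shadow, so nothing else moved. Handing in.

```bash
python3 -c "
from h import *
print(bot.job_done())"
```

```text
the job is handed in; nothing more can be done
None
```

I pressed green, then blue, then white with the shut fingertips, each until it reached its bottom stop, and let each one go. The force readings were about 6–7 N on each button, and the job was handed in at about 12 s on the robot's clock.

**Last checks:** after release, all three caps sit within 0.3 px of the fully-in position (8 mm, about 2 px lower than out). Comparing the top view before and after shows the switch boxes where they were. The only differences are the pressed buttons, the arm and its shadow. The arm's shadow covered the area around the stop and the hammer, so I checked the stop by eye only: it still looks out and its box unmoved.

**Two slips on the way, both corrected with no contact:**
- **Blue:** I overshot it by 21 mm while still above it, and moved back before pressing.
- **White:** the last joint reached the end of its range and stopped the arm short over the spacer. I raised the tool, turned it 60°, straightened a slight tilt and carried on.

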